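Reset the hatch stay to its widest hole

ROBOT

A 6-joint arm with a two-finger parallel gripper is mounted at the origin on the work surface. World frame = base frame: x ahead of the robot, y to its left, z up, the work surface at z = 0. Lengths are in mm, angles in rad, forces in N, time in s.
With the tool pointing down it reaches from about 275 to 850 mm from the base axis. Payload 5.2 kg.
Tool frame: the origin (TCP) lies at the centre of the arm's flange, where the gripper is bolted on; the fingertips stand 173 mm ahead of it and the grasp point (between the pads) lies 155 mm ahead of it (tcp_to_tips is the distance from the TCP to the fingertips, in mm); z points along the fingers, y is the line along which they close (so a half turn about z gives the same grasp; the last joint's range is limited). The gripper opens to 85 mm and grips with 20 to 120 N. Pads are 22 mm wide; open, the fingers measure 114 mm over their backs; the gripper's body (76 mm by 85 mm) begins 54 mm behind the grasp point. The pads swing forward as they close: fully open they stand 13 mm farther back than shut.
Start: joints at [-0.203, 0.259, 1.535, -0, 1.348, -0.203], TCP at [550.006, 0.022, 404.71] pointing down, gripper open.
Joint ranges: [-3.14, 3.14], [-0.91, 2.08], [0.19, 2.58], [-1.22, 4.36], [0.22, 2.71], [-3.12, 3.12]. Speed limits (rad/s): [2.57, 2.57, 3.14, 3.14, 3.14, 3.14].

INTERFACE

Orientations are given as a 3x3 rotation matrix whose columns are the frame's x, y, z axes.
In Python, from rig import observe, camera, camera_params, hand_in, tcp_to_tips gives the robot as it stands.
- The arm moves only by the tool jog_arm, never from a script. Its argument "targets" is a list of rows, each an object with "xyz": the shift along the tool's x, y, z in m, a list of three; "turn": the turn about the tool's z in degrees. A call has 1 to 8 rows; each row is the pose to reach, as a shift and turn from the pose commanded when the call began, along the tool's axes at that moment; what a row does not reach only later rows make up. A row lasts 1/10 s, in which the tool goes at most 50 mm and 8.59 degrees, less where a joint would pass 70% of its speed; a pose out of reach is approached as far as the arm can. A call with a gripper value outside its range is refused whole. "fingers" is the opening, from -1 (shut) to 1 (fully open), set as the call begins (left out, the last holds). The fingers move at their own pace and stop on an object; "newtons" is the grip in N (left out, the last holds). Time passes only in rows, so rows that repeat a pose let the fingers close. It gives the time, the measured TCP pose, the force, the opening and the grip force at its end, in the units of the state.
- observe(): the state, without advancing time (a new reading comes with each control period).
- camera(name): name is "scene" or "side" or "wrist"; returns (picture, depth): 480x640x3 uint8, red, green, blue; 480x640 float32, mm along the optical axis (not along the pixel's ray), 0 where there is no reading.
- camera_params(name): a dict with "fx", "fy", "cx", "cy" (pixels), "R" (3x3) and "t" (3): a world point X has camera coordinates R X + t. Camera axes: x right, y down, z forward; pixel columns grow to the right and rows downward; lengths in mm; the calibration is good to about 2 mm. A picture is of the moment at which its call begins: read the wrist's pose just before it. camera_params takes no time and is no camera call; for the wrist camera it gives the pose at the moment of the call.
- hand_in(): hands the job in; it is judged then, once.
The state is a dict: "time": time; "joint_pos": joint angles; "dq": joint speeds; "joint_torque": joint torques, N m; "ee_pos": TCP position; "tool_rot": TCP orientation; "contact_force": force on the tool from outside, world axes, zero at the start; "moment": the same for the moment, N m; "width": finger opening in mm; "grasp_force": force on a finger pad.
Only numpy, scipy, OpenCV 4.12 (cv2) and the standard library are available. Lean on these libraries where they do the work, as an engineer would, in place of code of your own. Each camera call takes 0.05 s, during which the arm holds its last target. There are 200 camera calls.

TASK

The clear hand-over flap in the counter screen is only ajar. By its red knob, lift the black stay bar up off the brass pin, swing the flap wider, and drop the last hole of the bar, the one nearest the red knob, right down over the pin so that the bar lies level again. Let go of the stay and leave the milk pitcher, the syrup bottle and the tamper where they stand.

Things in the scene. Friction and masses are not known exactly. Their poses are not given: they have to be found in the camera images.
- screen: Fixed low counter screen, 150 mm high, 600 mm long: dark steel sill (26 mm high), two posts, clear panes. Origin on the counter under the middle of the aluminium pin bracket (44 mm wide, 37 mm high) that juts from the sill towards the robot. +x points away from the robot through the opening, square to the screen, whose plane lies 70 mm along +x; +y along it to the hinge post; +z up.
- flap_hinge (a point): Point on the flap's fixed vertical hinge axis, at the height of the bar's pivot (42.5 mm above the counter). The flap is a clear pane in aluminium rails, 235 mm wide, spanning 65 to 149 mm above the counter, hung at one post; it opens away from the robot.
- flap (a joint): Flap hinge angle, rad: 0 as found (0.25 rad ajar), grows as it opens away from the robot (counter-clockwise seen from above), range -0.25 to 0.95. Light friction, about 0.06 N m; it stays where it is left. With the last hole on the pin it reads about 0.49 (pin first in hole 1) or 0.32 (in hole 2).
- stay_pivot (a point): Where the stay bar is pivoted under the flap's bottom rail, 200 mm from the hinge axis, 42.5 mm above the counter. Here the bar can swivel sideways (about a vertical axis, up to 1 rad either way) and be lifted. It moves with the flap.
- stay (a joint): Lift angle of the stay bar about its pivot, rad: 0 = level (its lower stop), grows as the knob end rises, up to 0.6; only the bar's weight (220 g) brings it down. The bar is black, straight, 270 mm long, 32 mm wide, 5 mm thick; from the pivot it runs towards the robot, its underside 40 mm above the counter when level.
- stay_knob (a point): Middle of the grip of the red knob: an upright round post 18 mm in diameter and 50 mm tall on top of the bar, on the centre line 235 mm from the pivot, the free end of the bar. This point is 72.5 mm above the counter when the bar is level; the knob reaches from 45 to 95 mm.
- stay_hole4 (a point): Centre of the last hole, the one to be used, at mid-thickness of the bar, 42.5 mm above the counter when level. Four round 17 mm holes lie on the bar's centre line, 105, 135, 165 and 195 mm (this one) from the pivot; this one is 40 mm from the knob's axis. The pin starts in the first or second and can leave it only if the bar is lifted.
- pin_top (a point): Top of the fixed brass pin: upright, 10 mm in diameter with a round top, 54 mm above the counter, so 14 mm above the underside of the level bar. It stands on the pin bracket; 30 mm from it, on the same bracket, is a flat dark plug that does nothing.
- pitcher: Steel milk pitcher, 84 mm wide, 100 mm tall, with a handle; a bystander. Origin at the centre of its underside.
- syrup: Amber syrup bottle, 66 mm wide, 190 mm tall; a bystander. Origin at the centre of its underside.
- tamper: Dark steel coffee tamper standing on its 58 mm base, 92 mm tall; a bystander. Origin at the centre of its underside.

How it is judged:
By the outcome, as a careful person would: the job done as asked, in the order asked, and still so for the second after the job is handed in, with the robot touching nothing.
It also fails if it takes over 42 s, if anything falls off the work surface, if the arm or the gripper's body presses on something with over 40 N, if the wrist force passes 120 N, or if a joint passes its speed limit or range.

## Working session

There is one attempt and no reset: what is moved stays moved. The work goes in short steps, Python scripts to look and compute and a tool call to move; the robot and the scene stay as the last step left them, time stands still between calls to the robot, and variables do not carry over. Pictures are saved under pics/ and viewed, at most 13 in all, crops included, and the job is handed in when it is done.

Besides the shell and the picture viewer there is one more tool, called after "Call:" as a command line: name --argument value ..., lists and objects as JSON in quotes. jog_arm: Moves the arm, as the interface text tells. Its arguments: {"type":"object","properties":{"targets":{"type":"array","items":{"type":"object","properties":{"xyz":{"type":"array","items":{"type":"number"}},"turn":{"type":"number"}}}},"fingers":{"type":"number"},"newtons":{"type":"number"}},"required":["targets"]}

```bash
mkdir -p pics; ls
python3 - <<'E'
from rig import *
import cv2,numpy as np
s=observe();print(s['time'],s['ee_pos'],np.round(s['tool_rot'],3),s['width'])
ims=[]
for n in("scene","side"):
    p,d=camera(n);cv2.imwrite(f"pics/{n}0.png",p[:,:,::-1]);np.savez(f"pics/{n}0.npz",p=p,d=d);
    c=camera_params(n);print(n,c)
E
```

```text
pics
0.0 [5.49777379e+02 7.65659545e-02 4.03883592e+02] [[-0.     1.    -0.002]
 [ 1.     0.     0.   ]
 [ 0.    -0.002 -1.   ]] 85.37922738598024
scene {'fx': 482.6259305292848, 'fy': 482.6259305292848, 'cx': 315.3916811132296, 'cy': 236.51396073633245, 'R': array([[-0.82098885,  0.57067703, -0.01746501],
       [ 0.39248154,  0.54188853, -0.74317903],
       [-0.41465111, -0.61699639, -0.66886464]]), 't': array([ 488.45113287, -117.12382201, 1265.31520087])}
side {'fx': 624.2011541042306, 'fy': 624.2011541042306, 'cx': 316.21067619780666, 'cy': 243.6542151813284, 'R': array([[ 0.9822215 , -0.18763492,  0.00583628],
       [-0.11617562, -0.63198308, -0.76622491],
       [ 0.14745897,  0.75192455, -0.64254597]]), 't': array([-523.39313937,   73.16950341, 1289.98407701])}
```

View pics/scene0.png

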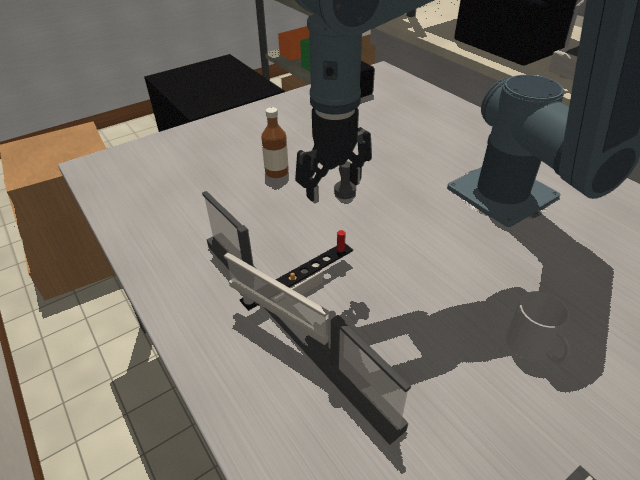

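View pics/side0.png

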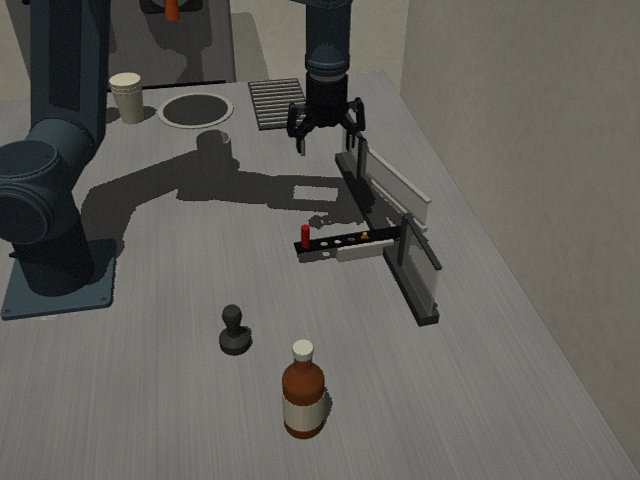

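```bash
cat > h.py <<'E'
from rig import *
import cv2,numpy as np
def ray(c,uv):
    R=np.array(c['R']);o=-R.T@c['t'];d=R.T@np.array([(uv[0]-c['cx'])/c['fx'],(uv[1]-c['cy'])/c['fy'],1]);return o,d
def onz(c,uv,z):
    o,d=ray(c,uv);return o+d*(z-o[2])/d[2]
def cloud(c,d):
    v,u=np.mgrid[:480,:640];P=np.stack([(u-c['cx'])/c['fx']*d,(v-c['cy'])/c['fy']*d,d],-1)-np.array(c['t'])
    P=P@np.array(c['R']);P[d<=0]=np.nan;return P
def redmask(p):
    p=p.astype(int);return ((p[...,0]>100)&(p[...,1]<50)&(p[...,2]<50)).astype(np.uint8)
def brass(p):
    h=cv2.cvtColor(p,cv2.COLOR_RGB2HSV);return cv2.inRange(h,(10,130,110),(30,255,255))
E
python3 - <<'E'
from h import *
for n in("scene","side"):
    z=np.load(f"pics/{n}0.npz");p,d=z['p'],z['d'];c=camera_params(n);P=cloud(c,d)
    for nm,m in(("red",redmask(p)),("brass",brass(p))):
        k,l,st,ce=cv2.connectedComponentsWithStats(m)
        for i in range(1,k):
            if st[i,4]>=6 and 200<st[i,0]<400 and 200<st[i,1]<300:print(n,nm,st[i],ce[i],onz(c,ce[i],72 if nm=="red" else 51),np.nanmedian(P[l==i],0))
    m=(P[...,2]>20)&(P[...,2]<30)&(P[...,0]>350)&(P[...,0]<1000)&(abs(P[...,1])<500)
    g=p.astype(int).max(-1)<75
    Q=P[m&g];print(len(Q))
    if len(Q)>50:
        v=cv2.fitLine(Q[:,:2].astype(np.float32),cv2.DIST_HUBER,0,.01,.01).ravel();print(v,Q.min(0),Q.max(0),np.degrees(np.arctan2(v[1],v[0])))
    im=p[190:330,190:450] if n=="scene" else p[140:340,260:460]
    cv2.imwrite(f"pics/{n}0c.png",cv2.resize(im,None,fx=3,fy=3,interpolation=2)[:600,:800,::-1])
E
```

```text
scene red [338 231   7   5  21] [340.66666667 232.80952381] [488.97251721 -54.11146023  72.        ] [500.9965127  -37.60667356  90.50493141]
scene brass [289 273   6   7  17] [291.17647059 275.23529412] [634.75338279 -27.7984293   51.        ] [633.83059398 -30.77080525  49.58577013]
scene brass [294 276   3   4   6] [295.  277.5] [631.85334374 -17.93258326  51.        ] [625.44460558 -27.28158892  38.79851094]
1854
[ 5.6146957e-02 -9.9842250e-01  6.8453534e+02  1.8199106e+02] [ 350.46408849 -418.84160906   20.00234575] [720.15563255 405.56685585  29.695297  ] -86.78132
side red [301 225   8   5  32] [304.875 227.   ] [506.42553405  -9.24469159  72.        ] [500.71628195 -39.04680408  95.97650973]
side brass [363 232   4   3  10] [364.5 233.2] [632.16586608 -27.01526212  51.        ] [630.82995944 -30.74495761  53.7985387 ]
2027
[ 4.5259584e-02 -9.9897528e-01  6.7658844e+02 -2.4229324e+01] [ 350.15375595 -465.02758182   20.00932279] [719.4972948  335.66333408  29.99989408] -87.40593
```

View pics/scene0c.png

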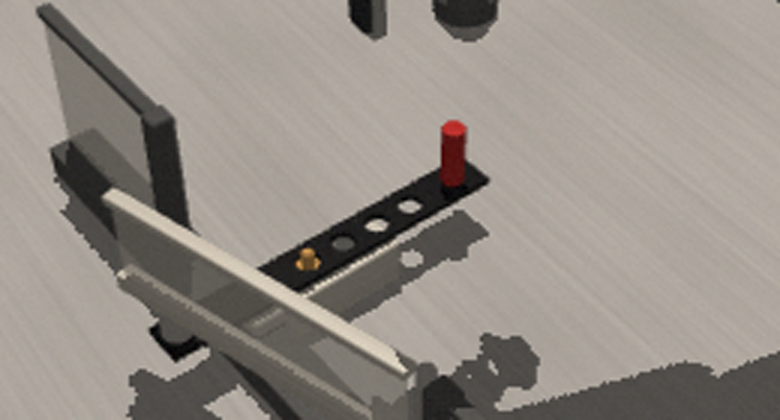

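View pics/side0c.png

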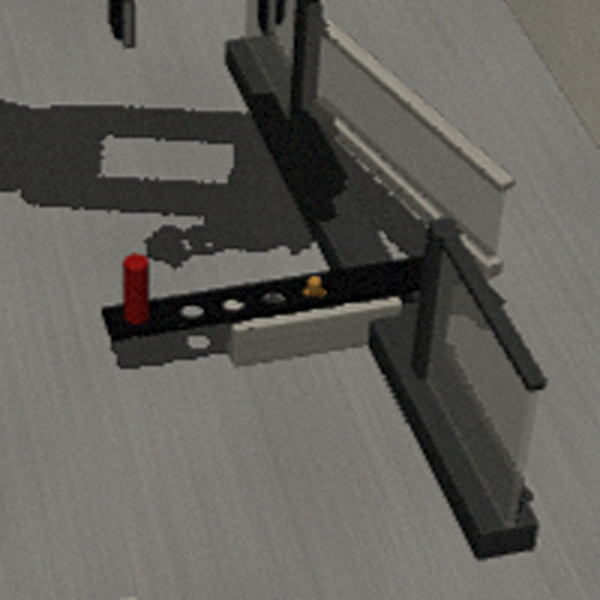

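Run:
```python
from h import *
for n,k,b in(("scene",(340.7,232.8),(291.2,275)),("side",(304.9,227),(364.5,233.2))):
    c=camera_params(n);print(n,onz(c,k,94.),onz(c,b,51))
    z=np.load(f"pics/{n}0.npz");p,d=z['p'],z['d'];P=cloud(c,d)
    base=(P[...,0]>620)&(P[...,0]<900)&(abs(P[...,1])<430)
    for lo,hi,nm in((22,29,"sill"),(140,156,"toprail")):
        m=base&(P[...,2]>lo)&(P[...,2]<hi)
        Q=P[m][:,:2]
        best=None
        rng=np.random.default_rng(0)
        for _ in range(800):
            a,e=Q[rng.choice(len(Q),2)];t=e-a;L=np.hypot(*t)
            if L<80: continue
            r=abs((Q-a)@np.array([-t[1],t[0]])/L)<9
            if best is None or r.sum()>best.sum():best=r
        v=cv2.fitLine(Q[best].astype(np.float32),cv2.DIST_L2,0,.01,.01).ravel()
        t=v[:2]*np.sign(v[1]);s=(Q[best]-v[2:])@t
        print(nm,len(Q),best.sum(),np.degrees(np.arctan2(t[1],t[0])),"ends",v[2:]+t*np.percentile(s,1),v[2:]+t*np.percentile(s,99))
```

```text
scene [504.15871195 -34.50643264  94.        ] [634.3578854  -28.32624782  51.        ]
sill 1979 1646 93.33711 ends [ 710.3625941  -252.47273475] [676.1188731  334.80083519]
toprail 2229 1473 93.37782 ends [ 702.08532345 -255.79264121] [667.24457722 334.50245189]
side [501.78305125 -36.55708614  94.        ] [632.16586608 -27.01526212  51.        ]
sill 1540 994 93.62389 ends [ 689.90061022 -262.39946701] [652.72574656 324.57123149]
toprail 1200 718 93.14424 ends [ 699.79664471 -263.64896541] [668.63395999 303.64016163]
```

Call:
jog_arm --targets '[{"xyz":[-0.0355,-0.047,0.04],"turn":8.5},{"xyz":[-0.0355,-0.047,0.08],"turn":17},{"xyz":[-0.0355,-0.047,0.08],"turn":25.5},{"xyz":[-0.0355,-0.047,0.08],"turn":34},{"xyz":[-0.0355,-0.047,0.08],"turn":42.5},{"xyz":[-0.0355,-0.047,0.08],"turn":51},{"xyz":[-0.0355,-0.047,0.08],"turn":59.5},{"xyz":[-0.0355,-0.047,0.08],"turn":68}]' --fingers 1

```text
time: 0.9
ee_pos: [502.8, -35.5, 324.3]
tool_rot: [[0.929, 0.369, -0.001], [0.369, -0.929, 0.0], [-0.001, -0.001, -1.0]]
contact_force: [0.6, 0.8, -0.1]
width: 85.6
grasp_force: 0.0
```

Call:
jog_arm --targets '[{"xyz":[0,0,0],"turn":8.5},{"xyz":[0,0,0],"turn":17},{"xyz":[0,0,0],"turn":18.7},{"xyz":[0,0,0],"turn":18.7}]'

```text
time: 1.3
ee_pos: [502.9, -35.5, 324.5]
tool_rot: [[0.998, 0.06, -0.001], [0.06, -0.998, 0.0], [-0.001, -0.0, -1.0]]
contact_force: [-0.4, -0.6, 0.4]
width: 85.5
grasp_force: 0.0
```

Run:
```python
from h import *
s=observe();print(s['time'],s['ee_pos'],np.round(s['tool_rot'],3),s['contact_force'])
c=camera_params("side");print("tamper",onz(c,(235,345),5),"syrup",onz(c,(304,420),10))
c=camera_params("wrist");p,d=camera("wrist");cv2.imwrite("pics/w1.png",p[:,:,::-1])
m=redmask(p);k,l,st,ce=cv2.connectedComponentsWithStats(m)
for i in range(1,k):
    if st[i,4]>20:print(st[i],onz(c,ce[i],94))
b=brass(p);k,l,st,ce=cv2.connectedComponentsWithStats(b)
for i in range(1,k):
    if st[i,4]>10:print("br",st[i],onz(c,ce[i],52))
```

```text
1.3 [502.89757083 -35.45098633 324.45735487] [[ 0.998  0.06  -0.001]
 [ 0.06  -0.998  0.   ]
 [-0.001 -0.    -1.   ]] [-0.44874028 -0.56781453  0.38700816]
tamper [ 333.29613214 -247.03845017    5.        ] syrup [ 429.88732263 -432.2149102    10.        ]
[312 246  36  32 850] [504.0200367  -38.67199921  94.        ]
br [315   0  29  12 208] [625.34415066 -31.6029302   52.        ]
```

View pics/w1.png

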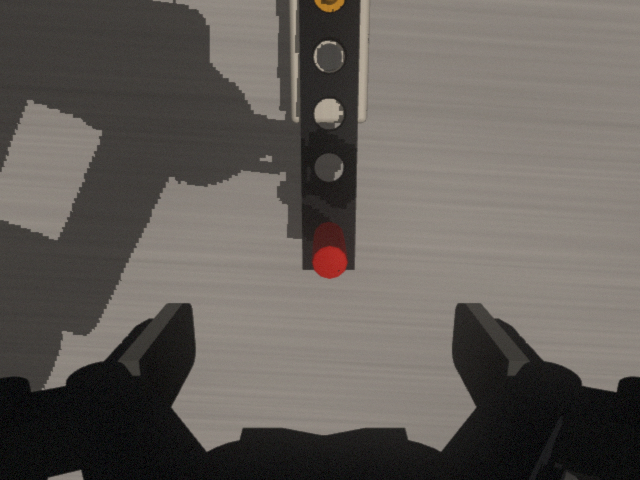

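Call:
jog_arm --targets '[{"xyz":[0.0005,0.0015,0.035],"turn":0},{"xyz":[0.0005,0.0015,0.07],"turn":0},{"xyz":[0.0005,0.0015,0.094],"turn":0},{"xyz":[0.0005,0.0015,0.094],"turn":0}]'

```text
time: 1.75
ee_pos: [502.0, -36.5, 227.7]
tool_rot: [[0.998, 0.06, -0.007], [0.06, -0.998, 0.002], [-0.007, -0.003, -1.0]]
contact_force: [-0.8, -0.6, 0.2]
width: 85.5
grasp_force: 0.0
```

Call:
jog_arm --targets '[{"xyz":[0,0,0],"turn":0},{"xyz":[0,0,0],"turn":0},{"xyz":[0,0,0],"turn":0},{"xyz":[0,0,0],"turn":0},{"xyz":[0,0,0],"turn":0},{"xyz":[0,0,0],"turn":0}]' --fingers -1 --newtons 40

```text
time: 2.35
ee_pos: [503.8, -37.0, 231.2]
tool_rot: [[0.998, 0.058, 0.001], [0.058, -0.998, -0.0], [0.001, 0.0, -1.0]]
contact_force: [0.3, -0.3, 0.6]
width: 17.2
grasp_force: 39.0
```

Call:
jog_arm --targets '[{"xyz":[0.001,0,-0.007]},{"xyz":[0.0022,0,-0.014]},{"xyz":[0.0037,0,-0.021]},{"xyz":[0.0053,0,-0.028]},{"xyz":[0.0072,0,-0.035]},{"xyz":[0.0092,0,-0.0416]},{"xyz":[0.0115,0,-0.0485]},{"xyz":[0.0139,0,-0.055]}]'

```text
validation failed for argument at $.ta...
```

Run:
```python
from h import *
s=observe();print(s['time'],s['ee_pos'],s['contact_force'],s['width'])
ims=[]
for n in("scene","side","wrist"):
    p,d=camera(n)
    ims.append(p[190:330,190:390] if n=="scene" else p[140:340,260:460] if n=="side" else p[:300,150:490])
    if n!="wrist":
        b=brass(p);k,l,st,ce=cv2.connectedComponentsWithStats(b)
        for i in range(1,k):
            if st[i,4]>5 and abs(ce[i][1]-250)<50:print(n,st[i],ce[i],onz(camera_params(n),ce[i],48))
cv2.imwrite("pics/l.png",np.hstack([cv2.resize(i,(266,300)) for i in ims])[:,:,::-1])
```

```text
2.35 [503.80025265 -36.9989681  231.20300531] [ 0.2956468  -0.27472104  0.63600648] 17.150445071648672
scene [ 12 206   3   3   6] [ 12.66666667 207.33333333] [1061.57372706 -617.93497012   48.        ]
scene [290 273   5   3  11] [292. 274.] [630.08480325 -32.22784718  48.        ]
scene [294 276   3   4   7] [295.14285714 277.57142857] [630.30296384 -20.03658401  48.        ]
side [363 232   4   3  10] [364.5 233.2] [633.24041655 -23.44920963  48.        ]
```

View pics/l.png

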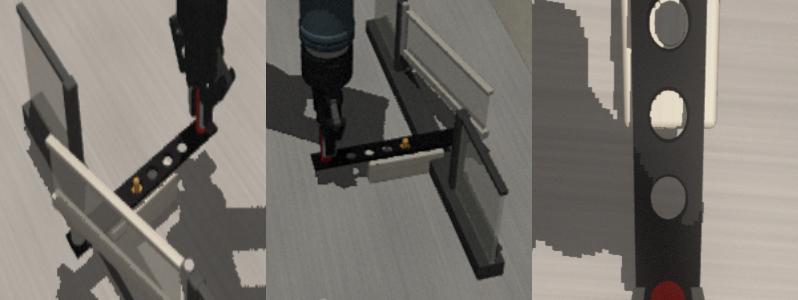

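The pictures show the fingers closed on the red knob with the pin still in hole 1. The move was refused because the "turn" value was missing, so I'm sending it again.

Call:
jog_arm --targets '[{"xyz":[0.001,0,-0.007],"turn":0},{"xyz":[0.0022,0,-0.014],"turn":0},{"xyz":[0.0037,0,-0.021],"turn":0},{"xyz":[0.0053,0,-0.028],"turn":0},{"xyz":[0.0072,0,-0.035],"turn":0},{"xyz":[0.0092,0,-0.0416],"turn":0},{"xyz":[0.0115,0,-0.0485],"turn":0},{"xyz":[0.0139,0,-0.055],"turn":0}]'

```text
time: 3.3
ee_pos: [517.7, -36.1, 286.3]
tool_rot: [[0.998, 0.058, 0.0], [0.058, -0.998, -0.0], [0.0, 0.0, -1.0]]
contact_force: [0.2, 0.3, -2.5]
width: 16.6
grasp_force: 39.2
```

Run:
```python
from h import *
s=observe();print(s['time'],s['ee_pos'],s['contact_force'],s['width'])
ims=[]
for n in("scene","side","wrist"):
    p,d=camera(n)
    ims.append(p[190:330,190:390] if n=="scene" else p[140:340,260:460] if n=="side" else p[:300,150:490])
cv2.imwrite("pics/l2.png",np.hstack([cv2.resize(i,(266,300)) for i in ims])[:,:,::-1])
```

```text
3.3 [517.69908871 -36.10766261 286.32366537] [ 0.16971837  0.2737351  -2.47461116] 16.60145559787448
```

View pics/l2.png

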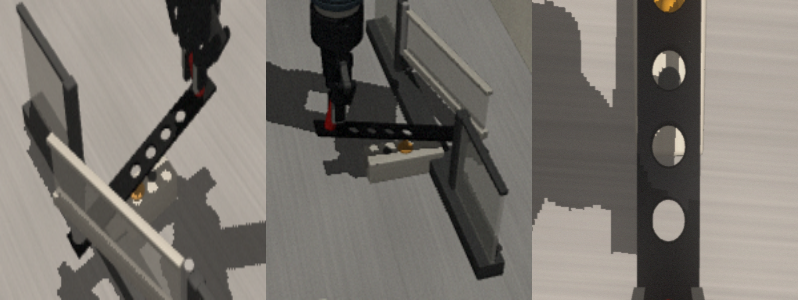

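Call:
jog_arm --targets '[{"xyz":[0.011,0.0006,0],"turn":-1.6},{"xyz":[0.0225,0.0012,0],"turn":-3.2},{"xyz":[0.034,0.0018,0],"turn":-5},{"xyz":[0.045,0.0024,0],"turn":-6.7},{"xyz":[0.0565,0.003,0],"turn":-8.4},{"xyz":[0.068,0.0036,0],"turn":-10.1},{"xyz":[0.079,0.0042,0],"turn":-11.8},{"xyz":[0.09,0.0047,0],"turn":-13.5}]'

```text
time: 4.25
ee_pos: [608.5, -35.5, 285.5]
tool_rot: [[0.956, 0.292, -0.0], [0.292, -0.956, 0.0], [-0.0, -0.0, -1.0]]
contact_force: [0.2, -0.5, -2.7]
width: 16.6
grasp_force: 39.3
```

Run:
```python
from h import *
s=observe();print(s['time'],s['ee_pos'],np.round(s['tool_rot'],3),s['contact_force'],s['width'])
ims=[]
for n in("scene","side","wrist"):
    p,d=camera(n);c=camera_params(n);np.savez(f"pics/{n}3.npz",p=p,d=d,**c)
    ims.append(p[190:330,190:390] if n=="scene" else p[140:340,260:460] if n=="side" else p)
    b=brass(p);k,l,st,ce=cv2.connectedComponentsWithStats(b)
    for i in range(1,k):
        if st[i,4]>5:print(n,st[i],ce[i],onz(c,ce[i],50))
cv2.imwrite("pics/l3.png",np.vstack([np.hstack([cv2.resize(i,(320,320)) for i in ims[:2]]),ims[2][:280]])[:,:,::-1])
```

```text
4.25 [608.46738184 -35.48100909 285.54578621] [[ 0.956  0.292 -0.   ]
 [ 0.292 -0.956  0.   ]
 [-0.    -0.    -1.   ]] [ 0.21707714 -0.53232811 -2.73170163] 16.5781320422942
scene [262 127   5   9  11] [264.         131.27272727] [ 384.80819463 -566.04151839   50.        ]
scene [ 90 128   5   5   9] [ 92.44444444 129.66666667] [ 794.76469939 -881.85612471   50.        ]
scene [ 51 134   4   3   6] [ 52.33333333 134.83333333] [ 900.46809689 -922.56517347   50.        ]
scene [ 36 136   6   6  10] [ 38.5 138.5] [ 938.65934787 -924.78923693   50.        ]
scene [ 57 137   6   5   7] [ 59.85714286 138.85714286] [ 887.94400352 -884.75616221   50.        ]
scene [ 88 137   5   6  12] [ 89.91666667 139.58333333] [ 817.36766379 -827.47142446   50.        ]
scene [ 20 139   2   4   7] [ 20.57142857 140.57142857] [ 984.07912044 -943.91180866   50.        ]
scene [ 12 141   6   4   8] [ 14.5  142.25] [1000.38890567 -944.36175446   50.        ]
scene [ 43 141  17  10  42] [ 51.4047619  145.16666667] [ 916.46350777 -862.47310597   50.        ]
scene [ 77 140   5   3   7] [ 78.71428571 141.      
[... 2281 characters left out ...]
      ]
scene [ 38 168   4   4   7] [ 39.42857143 170.        ] [ 972.54364513 -747.75943875   50.        ]
scene [ 43 169   5   5  11] [ 44.81818182 170.81818182] [ 961.60150133 -734.953572     50.        ]
scene [ 11 172  10   5  14] [ 15.71428571 173.92857143] [1028.17497138 -765.82173888   50.        ]
scene [ 23 177   4   3   6] [ 24.5        178.16666667] [1012.97539053 -730.66941242   50.        ]
scene [ 21 183   5   4   7] [ 23.14285714 184.71428571] [1021.72970796 -701.06092933   50.        ]
side [361 239   7   3  12] [364.16666667 240.25      ] [626.03794058 -48.58973709  50.        ]
wrist [305 200  41  32 898] [325.63028953 216.30512249] [629.75521478 -30.66335198  50.        ]
```

View pics/l3.png

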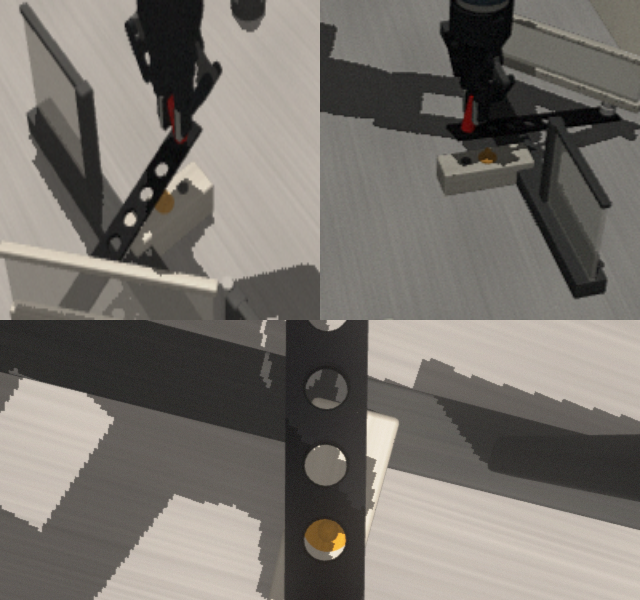

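Call:
jog_arm --targets '[{"xyz":[-0.0025,0,0.007],"turn":0},{"xyz":[-0.0048,0,0.014],"turn":0},{"xyz":[-0.0068,0,0.021],"turn":0},{"xyz":[-0.0085,0,0.027],"turn":0},{"xyz":[-0.0097,0,0.0317],"turn":0},{"xyz":[-0.0097,0,0.0317],"turn":0}]'

```text
time: 5.0
ee_pos: [597.7, -38.5, 253.0]
tool_rot: [[0.957, 0.289, -0.002], [0.289, -0.957, 0.0], [-0.002, -0.001, -1.0]]
contact_force: [-1.7, 0.2, -1.4]
width: 16.6
grasp_force: 39.2
```

Run:
```python
from h import *
s=observe();print(s['time'],s['ee_pos'],np.round(s['tool_rot'],3),s['contact_force'],s['width'])
ims=[]
for n in("scene","side","wrist"):
    p,d=camera(n);c=camera_params(n);np.savez(f"pics/{n}4.npz",p=p,d=d)
    ims.append(p[200:320,200:320] if n=="scene" else p[180:300,300:420] if n=="side" else p)
    if n=="wrist":
        b=brass(p);k,l,st,ce=cv2.connectedComponentsWithStats(b)
        for i in range(1,k):
            if st[i,4]>50:print(n,st[i],ce[i],onz(c,ce[i],50))
        print(c['fx'],c['cx'],-c['R'].T@c['t'],c['R'][2])
cv2.imwrite("pics/l4.png",np.vstack([np.hstack([cv2.resize(i,(320,320)) for i in ims[:2]]),cv2.resize(ims[2][100:240,170:490],(640,280))])[:,:,::-1])
```

```text
5.0 [597.67709755 -38.45790734 253.04853749] [[ 0.957  0.289 -0.002]
 [ 0.289 -0.957  0.   ]
 [-0.002 -0.001 -1.   ]] [-1.74350011  0.23058691 -1.43066842] 16.577305801471276
wrist [304 184  42  40 723] [321.55739972 207.41355463] [629.45786235 -28.8814303   50.        ]
wrist [322 190  18  20 215] [330.45116279 198.74883721] [633.89644107 -31.29068157  50.        ]
432.6528084696254 323.3614552789471 [663.23559138 -19.58826273 222.12562068] [-0.25365957 -0.07574822 -0.96432309]
```

View pics/l4.png

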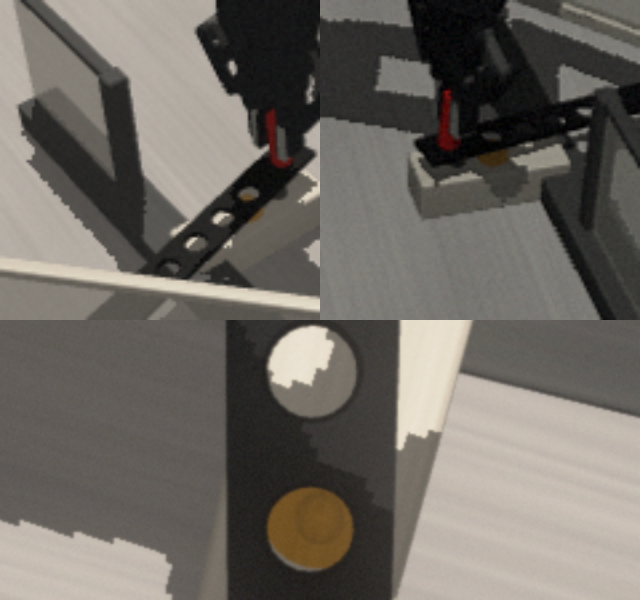

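Call:
jog_arm --targets '[{"xyz":[0.0015,0.0024,0],"turn":0},{"xyz":[0.0015,0.0024,0],"turn":0},{"xyz":[0.001,0.0024,0.003],"turn":0},{"xyz":[0.0005,0.0024,0.006],"turn":0},{"xyz":[-0.0001,0.0024,0.009],"turn":0},{"xyz":[-0.0007,0.0024,0.012],"turn":0},{"xyz":[-0.0007,0.0024,0.012],"turn":0}]'

```text
time: 5.85
ee_pos: [598.2, -41.0, 241.5]
tool_rot: [[0.957, 0.289, -0.0], [0.289, -0.957, 0.0], [-0.0, -0.0, -1.0]]
contact_force: [0.4, 0.0, -1.2]
width: 16.9
grasp_force: 39.0
```

Run:
```python
from h import *
s=observe();print(s['time'],s['ee_pos'],s['contact_force'],s['width'])
c=camera_params("wrist");p,d=camera("wrist")
cv2.imwrite("pics/l5.png",cv2.resize(p[60:240,200:440],(640,480))[:,:,::-1])
```

```text
5.85 [598.22743205 -41.02915036 241.53126049] [ 0.37478942  0.02965757 -1.24746962] 16.866926822146997
```

View pics/l5.png

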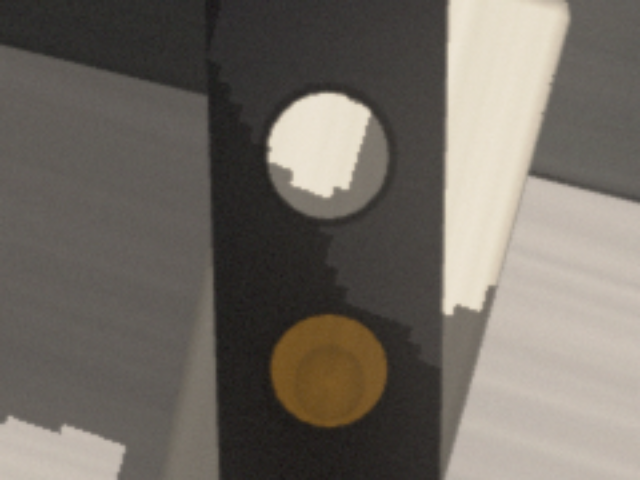

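Call:
jog_arm --targets '[{"xyz":[-0.001,0,0.002],"turn":0},{"xyz":[-0.0014,0,0.004],"turn":0},{"xyz":[-0.0018,0,0.006],"turn":0},{"xyz":[-0.0021,0,0.008],"turn":0},{"xyz":[-0.0023,0,0.0095],"turn":0},{"xyz":[-0.0024,0,0.0105],"turn":0},{"xyz":[-0.0024,0,0.0105],"turn":0}]'

```text
time: 6.6
ee_pos: [596.0, -41.7, 231.6]
tool_rot: [[0.957, 0.289, 0.0], [0.289, -0.957, -0.0], [0.0, 0.0, -1.0]]
contact_force: [-0.6, -0.6, 2.5]
width: 16.8
grasp_force: 39.1
```

Call:
jog_arm --targets '[{"xyz":[0,0,0],"turn":0},{"xyz":[0,0,0],"turn":0},{"xyz":[0,0,0],"turn":0},{"xyz":[0,0,0],"turn":0},{"xyz":[0,0,0],"turn":0},{"xyz":[0,0,0],"turn":0}]' --fingers 1

```text
time: 7.2
ee_pos: [596.0, -41.6, 231.5]
tool_rot: [[0.957, 0.289, -0.0], [0.289, -0.957, 0.0], [-0.0, -0.0, -1.0]]
contact_force: [-0.5, -0.1, -1.0]
width: 85.4
grasp_force: 0.0
```

Call:
jog_arm --targets '[{"xyz":[0,0,-0.015],"turn":0},{"xyz":[0,0,-0.04],"turn":0},{"xyz":[0,0,-0.07],"turn":0},{"xyz":[0,0,-0.1],"turn":0},{"xyz":[0,0,-0.13],"turn":0},{"xyz":[0,0,-0.15],"turn":0},{"xyz":[0,0,-0.15],"turn":0}]'

```text
time: 7.9
ee_pos: [596.8, -41.8, 385.2]
tool_rot: [[0.957, 0.289, 0.007], [0.289, -0.957, -0.002], [0.006, 0.004, -1.0]]
contact_force: [-0.3, -0.2, -0.7]
width: 85.3
grasp_force: 0.0
```

Run:
```python
from h import *
s=observe();print(s['time'],s['ee_pos'],s['contact_force'],s['width'])
ims=[]
for n in("scene","side","wrist"):
    p,d=camera(n);c=camera_params(n);P=cloud(c,d)
    ims.append(p[200:320,200:380] if n=="scene" else p[180:300,260:440] if n=="side" else p)
    if n=="wrist":
        m=redmask(p);k,l,st,ce=cv2.connectedComponentsWithStats(m);i=1+st[1:,4].argmax();print("knob",onz(c,ce[i],94),P[l==i].max(0))
        b=brass(p);k,l,st,ce=cv2.connectedComponentsWithStats(b);i=1+st[1:,4].argmax();print("pin",st[i],onz(c,ce[i],52),np.nanmedian(P[l==i],0))
        v,u=np.round(ce[i][::-1]).astype(int)
        for q in range(-60,61,15):print(q,P[v+q,u-25],P[v+q,u+14])
cv2.imwrite("pics/l6.png",np.vstack([np.hstack([cv2.resize(i,(400,266)) for i in ims[:2]]),cv2.resize(ims[2][:300],(800,334))])[:,:,::-1])
```

```text
7.9 [596.75076508 -41.7996111  385.19048294] [-0.32705557 -0.18160376 -0.68131408] 85.32245039046418
knob [595.94258704 -41.57906979  94.        ] [nan nan nan]
pin [312 156  24  15 198] [631.52112398 -30.95773378  52.        ] [630.67736637 -31.07085949  38.77922111]
-60 [ 6.64490170e+02 -5.93064247e-01 -2.18330528e+00] [671.60661924 -28.67763279  42.70957131]
-45 [653.68924019  -3.65647824  -2.28348495] [662.26901045 -31.63737702  40.64658664]
-30 [644.45290219  -8.33923965  31.99432115] [652.7261098  -34.55448169  42.0672911 ]
-15 [634.62808209 -11.33030538  35.30940094] [642.93445509 -37.6363119   40.61933208]
0 [624.41415206 -14.21396785  34.99374258] [633.0974171  -40.65580567  41.67505431]
15 [614.06953953 -17.16610791  35.20008929] [623.02991785 -43.77584675  41.77891687]
30 [603.34229541 -20.15999915  34.29070768] [612.65699111 -47.01505311  41.08289801]
45 [592.8324164  -23.22445796  35.58558666] [602.258067   -50.22800178  41.51143182]
60 [582.06373683 -26.32789874  36.30475347] [598.0016364  -50.67956     69.98015452]
```

View pics/l6.png

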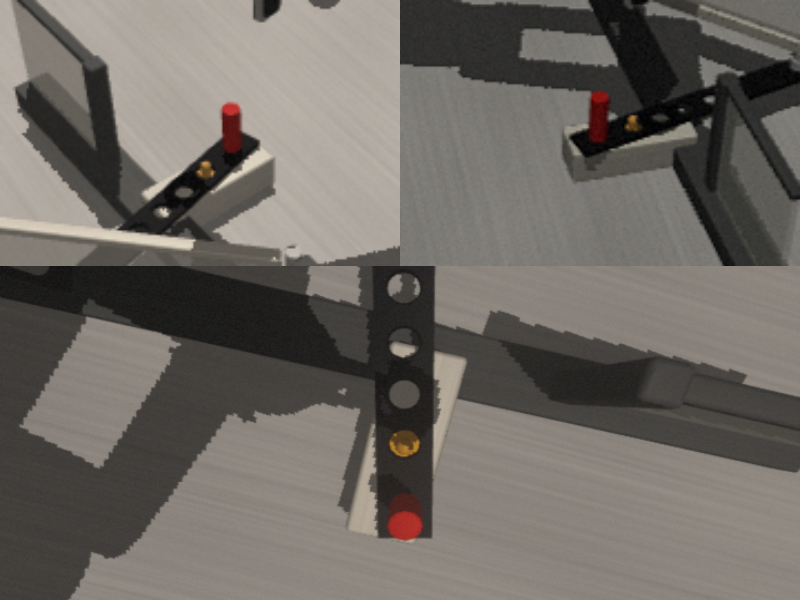

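The pictures show the pin standing up through the hole nearest the red knob. The depth along the bar is constant at about 41–42 mm, so it lies level. The gripper is clear.

```bash
python3 -c "
from rig import *
print(hand_in())"
```

```text
the job is handed in; nothing more can be done
None
```

The stay bar's last hole is down over the brass pin and the bar lies level, with the flap swung wider and the knob released; it was handed in at about 8 s, and the gripper never went near the pitcher, syrup bottle or tamper.

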